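# Balance a pair of jars on the two-pan balance

## Robot

A 6-joint arm with a two-finger parallel gripper is mounted at the origin on a cart in front of the work surface, level with it; the furniture and walls round the work are solid. World frame = base frame: x ahead of the robot, y to its left, z up, the work surface at z = 0. Lengths are in mm, angles in degrees, forces in N, time in s.
With the tool pointing down it reaches from about 350 to 850 mm from the base axis. Payload 8.1 kg.
Tool frame: the origin (TCP) lies on the mounting face of the last link; the fingertips stand 173 mm ahead of it and the grasp point (between the pads) lies 155 mm ahead of it; z points along the fingers, y is the direction in which the jaws open and shut (so a half turn about z gives the same grasp; the last joint's range is limited). The gripper opens to 85 mm and grips with 20 to 120 N. Pads are 22 mm wide; open, the fingers measure 114 mm over their backs; the gripper's body (76 mm by 85 mm) begins 54 mm behind the grasp point. The pads swing forward as they close: fully open they stand 13 mm farther back than shut.
Start: joints at [65.466, 7.471, 85.268, -0, 87.261, -4.893], TCP at [201.655, 565.104, 404.692] pointing down, gripper open.
Joint ranges: [-169.43, 169.43], [-51.17, 129.36], [1.28, 143.12], [-76.62, 256.62], [0, 156.53], [-152.29, 152.29]. Speed limits (degrees/s): [136.94, 136.94, 159.86, 180, 180, 180].

## Interface

Orientations are given as [roll, pitch, yaw] about the fixed x, y, z axes, in that order (R = Rz(yaw) Ry(pitch) Rx(roll)).
In Python, from bench import * gives the robot as it stands.
- The arm moves only by the tool arm_command, never from a script. Its argument "plan" is a list of rows, each an object of numbers: "jaw": the closure, from 0 (fully open) to 1 (shut); "dx", "dy", "dz": the shift along the tool's x, y, z in mm; "wx", "wy", "wz": the turn, a rotation vector about the tool's x, y, z in rad. A call has 1 to 12 rows; each row is the pose to reach, as a shift and turn from the pose commanded when the call began, along the tool's axes at that moment; what a row does not reach only later rows make up. A row lasts 1/10 s, in which the tool goes at most 50 mm and 8.59 degrees, less where a joint would pass 70% of its speed; a pose out of reach is approached as far as the arm can. A call with a gripper value outside its range is refused whole. The fingers move at their own pace and stop on an object; "squeeze" is the grip in N (left out, the last holds). Time passes only in rows, so rows that repeat a pose let the fingers close. It gives the time, the measured TCP pose, the force and the opening at its end, in the units of the state.
- sense(): the state, without advancing time (a new reading comes with each control period).
- snapshot(name): name is "scene" or "top"; returns a dict with "pixels" (400x640x3 uint8, red, green, blue), "fx", "fy", "cx", "cy" (pixels), "k1" (the pictures are not rectified: a ray, as slopes to the right and down, at radius r is drawn at 1 + k1 r^2 times it, then the intrinsics apply), "extrinsics" (4x4, takes a point from camera to world coordinates). Camera axes: x right, y up, looking along -z (the intrinsics and any distortion apply to the point x, -y, -z); pixel columns grow to the right and rows downward; lengths in mm; the calibration is good to about 2 mm. A picture is of the moment at which its call begins. There is no depth.
- hand_in(): hands the job in, once; it reports no verdict.
Trained networks look in the newest picture that a camera, given by its name, has taken for a name from the list of things; names that differ only in an ending like _2 or _b are one class to them, and where a whole thing is asked for, a point or a joint stands for the part that bears it (a point fixed in the world has none). Each returns a list of dicts, best first, with "score" (0 to 1); they miss things now and then, are a little off and sometimes report something else, mostly with a low value. They report only what shows in the picture. A call takes as long as a camera call.
- recognise(camera, target): "box" ([left, top, width, height] in pixels, round what is visible of it).
- pinpoint(camera, target): "pixel" ([column, row] in pixels: a listed point, or the origin of a listed thing).
The state is a dict: "time": time; "joint_pos": joint angles; "qd": joint speeds; "joint_efforts": joint torques, N m; "tool_pos": TCP position; "tcp_rot": TCP orientation; "ft_force": force on the tool from outside, world axes, zero at the start; "wrist_torque": the same for the moment, N m; "finger_gap": finger opening in mm.
Only numpy, scipy, OpenCV 4.12 (cv2) and the standard library are available. Lean on these libraries where they do the work, as an engineer would, in place of code of your own. Each camera call takes 0.05 s, during which the arm holds its last target.

## Task

The two screw-lid jars have to be balanced as a pair before they go into the centrifuge. Stand the jar that is on the bench upright on the empty left pan of the balance, wholly on the pan, then slide the rider along the front rail until the balance comes to rest level with its pointer at the centre mark. Leave the other jar standing on the right pan, and do not knock or shift the conical flask standing left of the balance or the small round flask in its cork ring right of it.

Things in the scene. Friction and masses are not known exactly. Their poses are not given: they have to be found in the camera images.
- balance_pivot (a point): Two-pan balance, grey base 150 x 360 x 65 mm, fixed. The point is the middle of the beam's pivot axis, 85 mm above the bench; it does not tilt: x points to the balance's back, y along the beam from right pan to left pan, z up. A white scale plate (44 mm wide, top 196 mm above the bench) stands at the middle behind a dark pointer 100 mm long. The rider rail runs along the front (robot's side).
- beam (a joint): Beam tilt, rad: 0 level, positive = left pan up, right pan down; stops at -0.10 and +0.10; starts at +0.10. Level = within 0.03 (pointer tip within 3 mm of the centre mark). Both jars on and off the stops, moving the rider 10 mm left lowers it by about 0.025; it settles within 1.5 s. The jars differ a little in mass, so the rider's levelling place is unknown, within 60 mm of the rail's middle.
- pan_left_top (a point): Centre of the upper face of the left pan (+y side), empty at the start: flat steel disc 146 mm across, 4 mm thick, 120 mm left of the pivot; top 107 mm above the bench when level, 119 mm at the start. Pans stay horizontal and move up or down 12 mm from level to a stop; where on a pan a load stands does not matter.
- pan_right_top (a point): Centre of the upper face of the right pan (-y side), the same disc; it carries the other jar and is 95 mm above the bench at the start.
- rider_tab (a point): Steel rider on the front rail. The point is in its upright tab: 13 mm wide along the rail, 26 mm across it, top 12 mm above the point. The rail's top is 23 mm below the point. Friction about 1 N; stays where left; the tab can be pushed from its side with shut fingertips (pushing may rock the beam meanwhile). Rail: 118 mm in front of the pivot, 256 mm long, along the beam and tilting with it.
- rider (a joint): Rider position along the rail in m: 0 in the middle, positive to the left (+y), stops at -0.09 and +0.09. Starts parked near the right end.
- jar_bench_centre (a point): The jar to load: clear screw-lid jar with a black lid, 67 mm in diameter, 106 mm high; lid 60 mm in diameter, 22 mm high, at the top; about 0.3 kg. It stands on the bench left of the balance. The point is on its axis half-way up (53 mm above its foot); z is up the jar.
- jar_weighed_centre (a point): The other jar, of the same kind, standing on the right pan; the point is on its axis half-way up (53 mm above its foot).
- conical_flask_centre (a point): Bystander: conical glass flask 82 mm wide at its foot, 132 mm high, on the bench left of the balance near the jar to load, nearer or farther than it; the point is on its axis half-way up.
- round_flask: Bystander: small round-bottomed flask 41 mm wide, 89 mm high, standing in a cork ring 86 mm wide and 30 mm high, right of the balance; origin at its foot, 20 mm above the bench.

How it is judged:
By the outcome, as a careful person would: the job done as asked, in the order asked, and still so for the second after the job is handed in, with the robot touching nothing.
It also fails if it takes over 61 s, if anything falls off the work surface, if the arm or the gripper's body presses on something with over 40 N, if the wrist force passes 120 N, or if a joint passes its speed limit or range.

## Working session

There is one attempt and no reset: what is moved stays moved. The work goes in short steps, Python scripts to look and compute and a tool call to move; the robot and the scene stay as the last step left them, time stands still between calls to the robot, and variables do not carry over. Pictures are saved under pics/ and viewed, and the job is handed in when it is done.

Besides the shell and the picture viewer there is one more tool, called after "Request:" by a JSON object that holds its "fn" and its "kwargs". arm_command: Moves the arm, as the interface text tells. Its arguments: {"type":"object","properties":{"plan":{"type":"array"},"squeeze":{"type":"number"}},"required":["plan"]}

```bash
mkdir -p pics; ls; cat > h.py <<'E'
import numpy as np, cv2
from bench import *
def snap(n,f=None):
    s=snapshot(n)
    if f: cv2.imwrite('pics/'+f,cv2.cvtColor(s['pixels'],cv2.COLOR_RGB2BGR))
    return s
def ray(s,px):
    d=((px[0]-s['cx'])/s['fx'],(px[1]-s['cy'])/s['fy']); d=np.array(d); u=d.copy()
    for _ in range(30): u=d/(1+s['k1']*(u@u))
    E=np.array(s['extrinsics']); v=E[:3,:3]@np.array([u[0],-u[1],-1.]); return E[:3,3],v/np.linalg.norm(v)
def atz(s,px,z):
    o,v=ray(s,px); return o+v*(z-o[2])/v[2]
def proj(s,p):
    E=np.array(s['extrinsics']); c=E[:3,:3].T@(np.asarray(p,float)-E[:3,3]); u=np.array([c[0],-c[1]])/-c[2]
    u=u*(1+s['k1']*(u@u)); return np.array([s['cx']+s['fx']*u[0],s['cy']+s['fy']*u[1]])
def tri(a,b):
    (o1,v1),(o2,v2)=a,b
    A=np.stack([v1,-v2],1); t=np.linalg.lstsq(A,o2-o1,rcond=None)[0]
    p,q=o1+t[0]*v1,o2+t[1]*v2; return (p+q)/2,np.linalg.norm(p-q)
E
python3 - <<'E'
from h import *
np.set_printoptions(precision=1,suppress=True)
S={n:snap(n,n+'0.png') for n in('scene','top')}
for n in S: print(n,np.array(S[n]['extrinsics'])[:3],S[n]['fx'],S[n]['k1'])
for t in ['balance_pivot','pan_left_top','pan_right_top','rider_tab','jar_bench_centre','jar_weighed_centre','conical_flask_centre','round_flask']:
    P={n:pinpoint(n,t) for n in S}
    for n in P: print(t,n,[(np.round(p['pixel'],1),round(p['score'],2)) for p in P[n]])
    if P['scene'] and P['top']:
        print('   tri',*tri(*[ray(S[n],P[n][0]['pixel']) for n in S]))
print(sense())
E
```

```text
pics
scene [[   0.5    0.6   -0.6 -190.3]
 [  -0.8    0.4   -0.4 -479. ]
 [  -0.     0.7    0.7 1039.1]] 422.0091952678705 -0.021620652913712776
top [[   0.2    0.9   -0.3   57.8]
 [  -1.     0.2   -0.1 -151.9]
 [  -0.     0.3    0.9 1505.3]] 437.2139208789916 -0.0779461290222706
balance_pivot scene [(array([350.9, 218.9]), 0.87)]
balance_pivot top [(array([333.9, 198.5]), 0.73)]
   tri [581.1 -74.2  71.9] 5.348178213040012
pan_left_top scene [(array([355.2, 254.5]), 0.71), (array([316.7, 197.9]), 0.56)]
pan_left_top top [(array([304.3, 189.3]), 0.81)]
   tri [ 817.9   68.  -476.3] 99.3685529081585
pan_right_top scene []
pan_right_top top [(array([372.5, 205.8]), 0.96)]
rider_tab scene [(array([356.9, 253. ]), 0.45)]
rider_tab top [(array([353.2, 234.3]), 0.56)]
   tri [ 462.2 -165.6   97.1] 0.647157125897047
jar_bench_centre scene [(array([218.9, 183.9]), 0.57)]
jar_bench_centre top [(array([204.7, 193.9]), 0.95)]
   tri [483.5 376.5  66.9] 4.421879757103024
jar_weighed_centre scene [(array([384.4, 219.1]), 0.55)]
jar_weighed_centre top [(array([367.7, 204.7]), 0.79), (array([334.5, 199.7]), 0.67)]
   tri [ 552.7 -191.8  168.8] 7.63925906221096
conical_flask_centre scene [(array([251.8, 200. ]), 0.58), (array([384.6, 230.7]), 0.35)]
conical_flask_centre top [(array([246.6, 206.3]), 0.66)]
   tri [465.7 211.2  97.3] 8.293737785386417
round_flask scene [(array([432.9, 304.2]), 0.56)]
round_flask top [(array([419., 251.]), 0.62)]
   tri [ 483.3 -402.    11.8] 3.4603958975032083
{'time': 0.9, 'joint_pos': array([65.5,  7.5, 85.3,  0. , 87.3, -4.9]), 'qd': array([-0.1,  0. ,  0. ,  0. ,  0. , -0.1]), 'joint_efforts': array([  0. , -56.9, -50.1,  -0. ,   0. ,  -0. ]), 'tool_pos': array([201.7, 565.1, 404.7]), 'tcp_rot': array([-180. ,   -0. ,  160.4]), 'ft_force': array([-0.4, -0.5,  0. ]), 'wrist_torque': array([-0., -0.,  0.]), 'finger_gap': 85.38731798554258}
```

View pics/scene0.png

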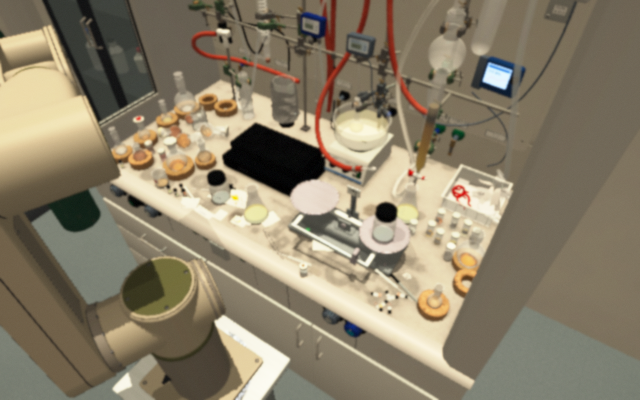

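View pics/top0.png

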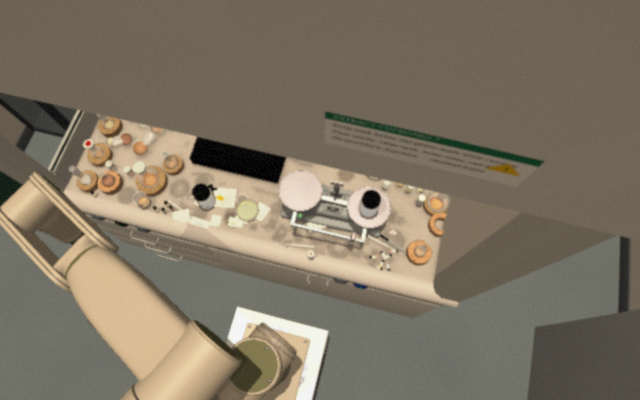

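```bash
python3 - <<'E'
import cv2
for n,(x,y) in {'scene':(180,120),'top':(170,130)}.items():
    i=cv2.imread(f'pics/{n}0.png')[y:y+190,x:x+265]; cv2.imwrite(f'pics/{n}0z.png',cv2.resize(i,None,fx=3,fy=3,interpolation=cv2.INTER_CUBIC))
E
```

```text
(no output)
```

View pics/scene0z.png

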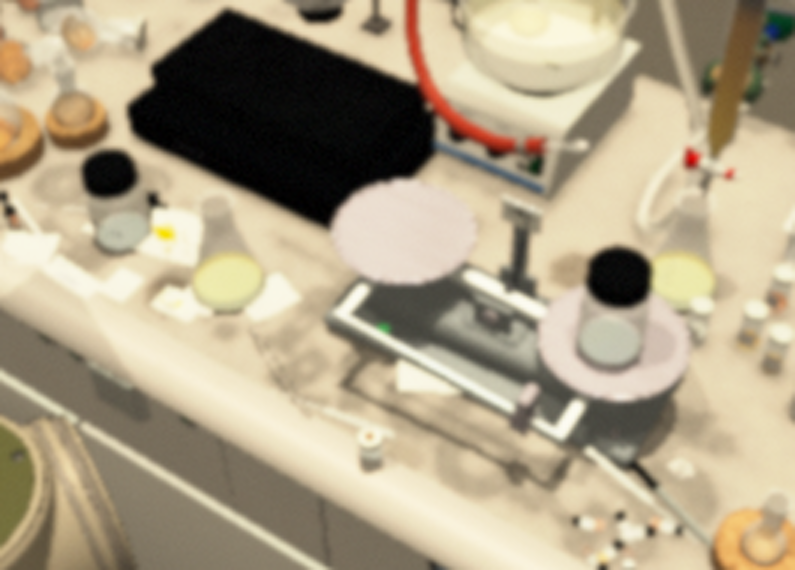

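View pics/top0z.png

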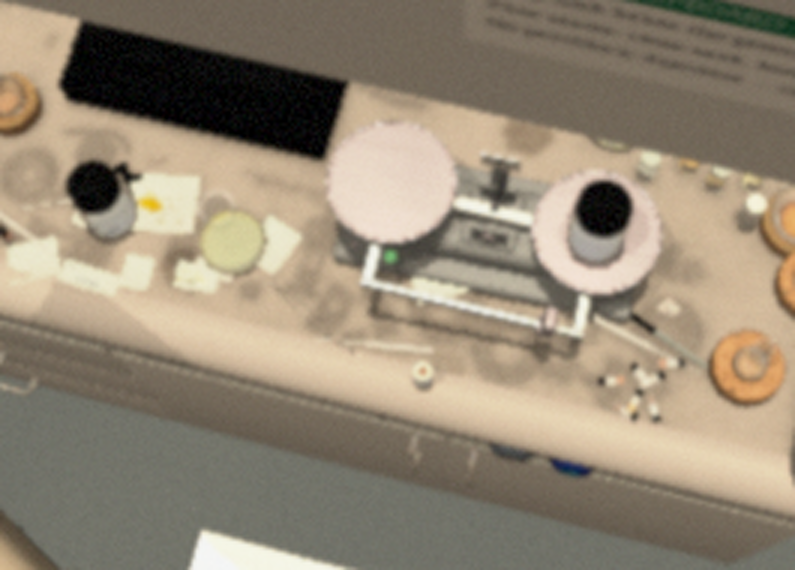

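```bash
cat > m.py <<'E'
from h import *
import sys
from scipy.optimize import least_squares
np.set_printoptions(precision=1,suppress=True)
def region(img,cond,near):
    n,l,st,c=cv2.connectedComponentsWithStats(cond.astype(np.uint8))
    k=min([k for k in range(1,n) if st[k,4]>40],key=lambda k:np.linalg.norm(c[k]-near)); return l==k,c[k],st[k]
def silh(s,x,y,z0,z1,r):
    a=np.linspace(0,2*np.pi,60)
    P=np.array([proj(s,[x+r*np.cos(t),y+r*np.sin(t),z]) for z in(z0,z1) for t in a],np.float32)
    h=cv2.convexHull(P*16); m=cv2.moments(h); return np.array([m['m10']/m['m00'],m['m01']/m['m00']])/16, m['m00']/256
E
python3 - <<'E'
from m import *
import h
S={n:snapshot(n) for n in('scene','top')}
near={'lidb':{'scene':(216,178),'top':(201,191)},'lidw':{'scene':(386,211),'top':(371,199)},'panL':{'scene':(315,197),'top':(301,190)}}
Z={'lidb':(84,106,30),'lidw':(95+84,95+106,30),'panL':(115,119,73)}
for k in Z:
    tgt={}
    for n,s in S.items():
        I=s['pixels'].astype(int)
        if 'lid' in k: c=I.max(2)<45
        else:
            c=(I.min(2)>120)&(I[...,2]-I[...,1]>-8)
        m,ce,st=region(I,c,near[k][n]); tgt[n]=ce
        f=lambda p:silh(s,*p,*Z[k])[0]-ce
        r=least_squares(f,[500,0]); print(k,n,ce,st[4],'model area',silh(s,*r.x,*Z[k])[1],r.x)
    r=least_squares(lambda p:np.r_[[silh(S[n],*p,*Z[k])[0]-tgt[n] for n in S]].ravel(),[500,0]); print('  both',r.x,r.fun)
E
```

```text
lidb scene [215.9 177.6] 191 model area 333.97718268143944 [500.   0.]
lidb top [201.1 191.8] 202 model area 271.8600091158878 [468.7   0. ]
  both [500.   0.] [ 99.3  43.2 106.9  20.7]
lidw scene [386.  212.2] 294 model area 318.96386034670286 [625.   0.]
lidw top [371.  199.2] 226 model area 295.43292057700455 [570.3   0. ]
  both [593.7   0. ] [-53.6 -32.6 -56.4 -22.4]
panL scene [242.5 392. ] 66 model area 3159.9051093771122 [0. 0.]
panL top [366.7 212.9] 41 model area 1401.0193423849996 [531.2   0. ]
  both [0. 0.] [ -50.1  -38.4 -101.3  150.8]
```

```bash
cat > fit.py <<'E'
from m import *
def fit(S,tg,Z,x0=(500,100)):
    ns=list(tg)
    x0=np.array(x0,float)
    f=lambda d:np.concatenate([silh(S[n],*(x0+d*100),*Z)[0]-tg[n] for n in ns])
    r=least_squares(f,[0.5,.5],diff_step=.02,x_scale=1); return x0+100*r.x,r.fun
E
python3 - <<'E'
from fit import *
S={n:snapshot(n) for n in('scene','top')}
print(S['scene']['pixels'][190:204:4,300:330:8],S['top']['pixels'][186:194:4,290:312:8], S['top']['pixels'][175,250])
near={'lidb':{'scene':(216,178),'top':(201,191)},'lidw':{'scene':(386,211),'top':(371,199)}}
Z={'lidb':(84,106,30),'lidw':(95+84,95+106,30)}
for k in Z:
    tgt={}
    for n,s in S.items():
        I=s['pixels'].astype(int)
        m,ce,st=region(I,I.max(2)<60,near[k][n]); tgt[n]=ce
        r=fit(S,{n:ce},Z[k]); print(k,n,ce,st[4],'model area',silh(s,*r[0],*Z[k])[1],r[0])
    print('  both',*fit(S,tgt,Z[k]))
for n,p in [('scene',(314.7,197)),('top',(300.7,190.3))]: print('panL',n,atz(S[n],p,119))
E
```

```text
[[[235 222 208]
  [234 220 207]
  [234 221 207]
  [230 214 198]]

 [[234 221 208]
  [235 222 207]
  [233 219 204]
  [231 216 200]]

 [[235 223 208]
  [234 221 207]
  [233 219 204]
  [231 215 200]]

 [[235 223 208]
  [235 221 207]
  [232 218 203]
  [231 216 200]]] [[[235 219 202]
  [231 211 196]
  [230 209 196]]

 [[235 218 200]
  [235 218 200]
  [230 211 196]]] [16 15  7]
lidb scene [215.9 177.6] 198 model area 267.01510112464894 [479.7 382.6]
lidb top [201.6 191.5] 227 model area 263.2444100501016 [482.5 378.4]
  both [480.9 380.4] [ 0.7  0.  -0.7  0.3]
lidw scene [385.8 212.2] 309 model area 396.72038951329887 [ 562.4 -192.8]
lidw top [370.9 199.2] 236 model area 304.46032139868475 [ 563.2 -194.1]
  both [ 562.7 -193.3] [ 0.2  0.  -0.3  0.1]
panL scene [562.9  43.7 119. ]
panL top [563.2  41.6 119. ]
```

```bash
python3 - <<'E'
from fit import *
S={n:snapshot(n) for n in('scene','top')}
for n,p in [('scene',(384.7,234)),('top',(369,208))]: print('panR',n,atz(S[n],p,95))
for n,p in [('scene',(350.9,218.9)),('top',(333.9,198.5))]: print('piv',n,atz(S[n],p,85))
for n,p in [('scene',(356.9,253)),('top',(353.2,234.3))]: print('rider',n,atz(S[n],p,97),atz(S[n],p,90))
for n,p in [('scene',(251.8,200)),('top',(246.6,206.3))]: print('flask',n,atz(S[n],p,66))
# flask foot disc centre: scene zoom (229,283), top zoom (233,241)
for n,p in [('scene',(180+229/3,120+285/3)),('top',(170+233/3,130+243/3))]: print('flaskfoot',n,atz(S[n],p,10))
for n,a,b in [('scene',(180+338/3,120+318/3),(180+570/3,120+437/3)),('top',(170+370/3,130+283/3),(170+578/3,130+330/3))]:
    for z in (74,): 
        A,B=atz(S[n],a,z),atz(S[n],b,z);print('rail',n,A,B,np.linalg.norm(A-B),np.degrees(np.arctan2(*(B-A)[:2])))
E
```

```text
panR scene [ 567.4 -198.    95. ]
panR top [ 566.8 -197.6   95. ]
piv scene [572.7 -81.5  85. ]
piv top [574.5 -72.9  85. ]
rider scene [ 462.1 -165.3   97. ] [ 466.9 -163.    90. ]
rider top [ 462.5 -165.8   97. ] [ 464.5 -165.9   90. ]
flask scene [484.  236.7  66. ]
flask top [478.1 216.7  66. ]
flaskfoot scene [477.3 220.6  10. ]
flaskfoot top [478.2 221.8  10. ]
rail scene [460.6  56.1  74. ] [ 459.6 -210.2   74. ] 266.3431658622657 -179.78069967402624
rail top [453.   39.8  74. ] [ 457.5 -201.4   74. ] 241.21781438683072 178.93167186850502
```

Request:
{"fn": "arm_command", "kwargs": {"plan": [{"dx":-20,"dy":-5,"dz":5,"wz":-0.02,"jaw":0},{"dx":-55,"dy":-14,"dz":16,"wz":-0.06,"jaw":0},{"dx":-95,"dy":-24,"dz":30,"wz":-0.1,"jaw":0},{"dx":-137,"dy":-34,"dz":44,"wz":-0.145,"jaw":0},{"dx":-180,"dy":-45,"dz":58,"wz":-0.19,"jaw":0},{"dx":-222,"dy":-55,"dz":72,"wz":-0.235,"jaw":0},{"dx":-262,"dy":-65,"dz":85,"wz":-0.28,"jaw":0},{"dx":-298,"dy":-74,"dz":96,"wz":-0.315,"jaw":0},{"dx":-318,"dy":-79,"dz":103,"wz":-0.335,"jaw":0},{"dx":-325,"dy":-80.3,"dz":105,"wz":-0.342,"jaw":0},{"dx":-325,"dy":-80.3,"dz":105,"wz":-0.342,"jaw":0}]}}

```text
invalid input
```

```bash
python3 - <<'E'
from fit import *
S={n:snap(n,n+'1.png') for n in('scene','top')}
s=sense();print(s['tool_pos'],s['tcp_rot'],s['joint_pos'],s['time'])
# rail ends & rider triangulation from first pics
R=lambda n,p:ray(S[n],p)
print('railL',*tri(R('scene',(180+338/3,120+318/3)),R('top',(170+370/3,130+283/3))))
print('railR',*tri(R('scene',(180+570/3,120+437/3)),R('top',(170+578/3,130+330/3))))
a=[cv2.resize(cv2.imread(f'pics/{n}1.png')[y:y+130,x:x+130],(395,395),interpolation=cv2.INTER_CUBIC) for n,(x,y) in {'scene':(160,120),'top':(150,120)}.items()]
cv2.imwrite('pics/c1.png',np.hstack(a))
E
```

```text
[201.7 565.1 404.7] [-180.     0.   160.4] [65.5  7.5 85.3 -0.  87.3 -4.9] 1.3
railL [442.6  37.7 104.1] 5.674716072144102
railR [ 462.8 -204.8   64.9] 8.05665276532813
```

View pics/c1.png

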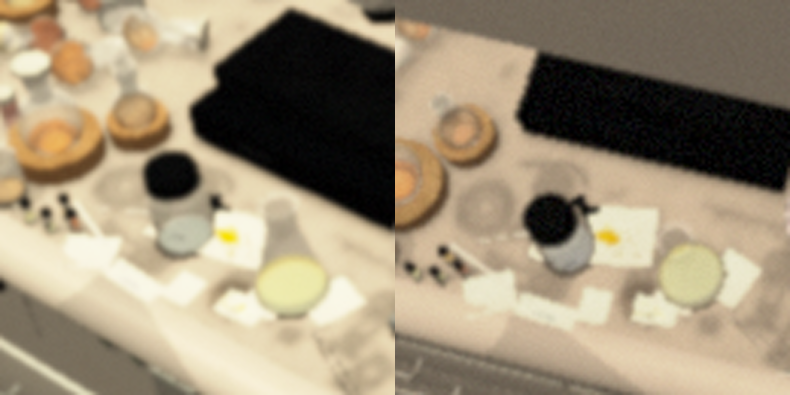

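Request:
{"fn": "arm_command", "kwargs": {"plan": [{"dx":-20,"dy":-5,"dz":5,"wx":0,"wy":0,"wz":-0.02,"jaw":0},{"dx":-55,"dy":-14,"dz":16,"wx":0,"wy":0,"wz":-0.06,"jaw":0},{"dx":-95,"dy":-24,"dz":30,"wx":0,"wy":0,"wz":-0.1,"jaw":0},{"dx":-137,"dy":-34,"dz":44,"wx":0,"wy":0,"wz":-0.145,"jaw":0},{"dx":-180,"dy":-45,"dz":58,"wx":0,"wy":0,"wz":-0.19,"jaw":0},{"dx":-222,"dy":-55,"dz":72,"wx":0,"wy":0,"wz":-0.235,"jaw":0},{"dx":-262,"dy":-65,"dz":85,"wx":0,"wy":0,"wz":-0.28,"jaw":0},{"dx":-298,"dy":-74,"dz":96,"wx":0,"wy":0,"wz":-0.315,"jaw":0},{"dx":-318,"dy":-79,"dz":103,"wx":0,"wy":0,"wz":-0.335,"jaw":0},{"dx":-325,"dy":-80.3,"dz":105,"wx":0,"wy":0,"wz":-0.342,"jaw":0},{"dx":-325,"dy":-80.3,"dz":105,"wx":0,"wy":0,"wz":-0.342,"jaw":0}]}}

```text
time: 2.4
tool_pos: [481.2, 379.8, 299.4]
tcp_rot: [-180.0, -0.0, 179.9]
ft_force: [-0.2, 0.3, -0.1]
finger_gap: 85.1
```

```bash
python3 - <<'E'
from fit import *
S={n:snap(n,n+'2.png') for n in('scene','top')}
a=[cv2.resize(cv2.imread(f'pics/{n}2.png')[y:y+130,x:x+130],(395,395),interpolation=cv2.INTER_CUBIC) for n,(x,y) in {'scene':(160,100),'top':(140,120)}.items()]
cv2.imwrite('pics/c2.png',np.hstack(a))
E
```

```text
(no output)
```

View pics/c2.png

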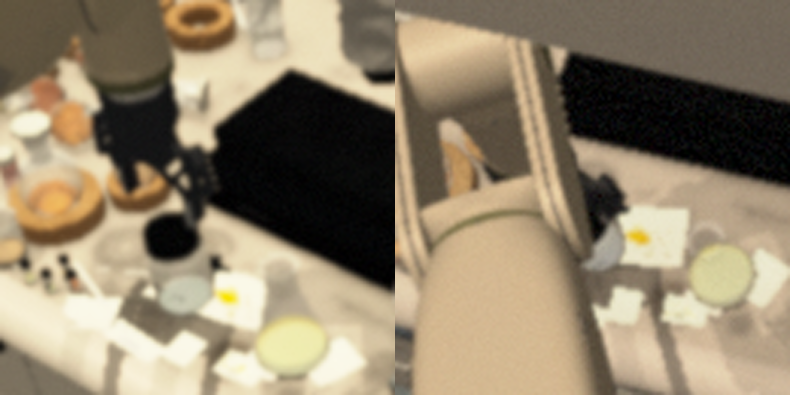

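Request:
{"fn": "arm_command", "kwargs": {"plan": [{"dx":0,"dy":0.3,"dz":10,"wx":0,"wy":0,"wz":0,"jaw":0},{"dx":0,"dy":0.6,"dz":25,"wx":0,"wy":0,"wz":0,"jaw":0},{"dx":0,"dy":0.6,"dz":41,"wx":0,"wy":0,"wz":0,"jaw":0},{"dx":0,"dy":0.6,"dz":57,"wx":0,"wy":0,"wz":0,"jaw":0},{"dx":0,"dy":0.6,"dz":71,"wx":0,"wy":0,"wz":0,"jaw":0},{"dx":0,"dy":0.6,"dz":80,"wx":0,"wy":0,"wz":0,"jaw":0},{"dx":0,"dy":0.6,"dz":82,"wx":0,"wy":0,"wz":0,"jaw":0},{"dx":0,"dy":0.6,"dz":82,"wx":0,"wy":0,"wz":0,"jaw":0}]}}

```text
time: 3.3
tool_pos: [480.8, 380.8, 217.3]
tcp_rot: [-180.0, -0.0, 179.9]
ft_force: [0.2, 0.7, 0.5]
finger_gap: 85.4
```

Close on it.

Request:
{"fn": "arm_command", "kwargs": {"plan": [{"dx":0,"dy":0,"dz":0,"wx":0,"wy":0,"wz":0,"jaw":0.15},{"dx":0,"dy":0,"dz":0,"wx":0,"wy":0,"wz":0,"jaw":0.3},{"dx":0,"dy":0,"dz":0,"wx":0,"wy":0,"wz":0,"jaw":0.5},{"dx":0,"dy":0,"dz":0,"wx":0,"wy":0,"wz":0,"jaw":0.5},{"dx":0,"dy":0,"dz":0,"wx":0,"wy":0,"wz":0,"jaw":0.5},{"dx":0,"dy":0,"dz":0,"wx":0,"wy":0,"wz":0,"jaw":0.5}], "squeeze": 35}}

```text
time: 3.9
tool_pos: [481.3, 381.2, 219.0]
tcp_rot: [179.9, 0.1, 180.0]
ft_force: [0.2, 0.5, 6.5]
finger_gap: 66.4
```

Request:
{"fn": "arm_command", "kwargs": {"plan": [{"dx":0,"dy":0,"dz":-5,"wx":0,"wy":0,"wz":0,"jaw":0.5},{"dx":0,"dy":0,"dz":-15,"wx":0,"wy":0,"wz":0,"jaw":0.5},{"dx":0,"dy":0,"dz":-32,"wx":0,"wy":0,"wz":0,"jaw":0.5},{"dx":0,"dy":0,"dz":-52,"wx":0,"wy":0,"wz":0,"jaw":0.5},{"dx":0,"dy":0,"dz":-75,"wx":0,"wy":0,"wz":0,"jaw":0.5},{"dx":0,"dy":0,"dz":-98,"wx":0,"wy":0,"wz":0,"jaw":0.5},{"dx":0,"dy":0,"dz":-120,"wx":0,"wy":0,"wz":0,"jaw":0.5},{"dx":0,"dy":0,"dz":-138,"wx":0,"wy":0,"wz":0,"jaw":0.5},{"dx":0,"dy":0,"dz":-150,"wx":0,"wy":0,"wz":0,"jaw":0.5},{"dx":0,"dy":0,"dz":-157,"wx":0,"wy":0,"wz":0,"jaw":0.5},{"dx":0,"dy":0,"dz":-158,"wx":0,"wy":0,"wz":0,"jaw":0.5}]}}

```text
time: 5.0
tool_pos: [480.9, 380.9, 376.8]
tcp_rot: [180.0, 0.1, 180.0]
ft_force: [-0.5, 0.2, -2.8]
finger_gap: 66.3
```

```bash
python3 - <<'E'
from fit import *
S={n:snap(n,n+'3.png') for n in('scene',)}
s=sense();print(s['tool_pos'],s['finger_gap'],s['ft_force'],s['joint_pos'])
cv2.imwrite('pics/c3.png',cv2.resize(cv2.imread('pics/scene3.png')[60:260,140:400],None,fx=3,fy=3))
E
```

```text
[480.7 380.8 375.9] 66.12735401428831 [-0.4 -0.3 -3.1] [ 33.6  10.3  85.1  -0.   84.5 -56.4]
```

View pics/c3.png

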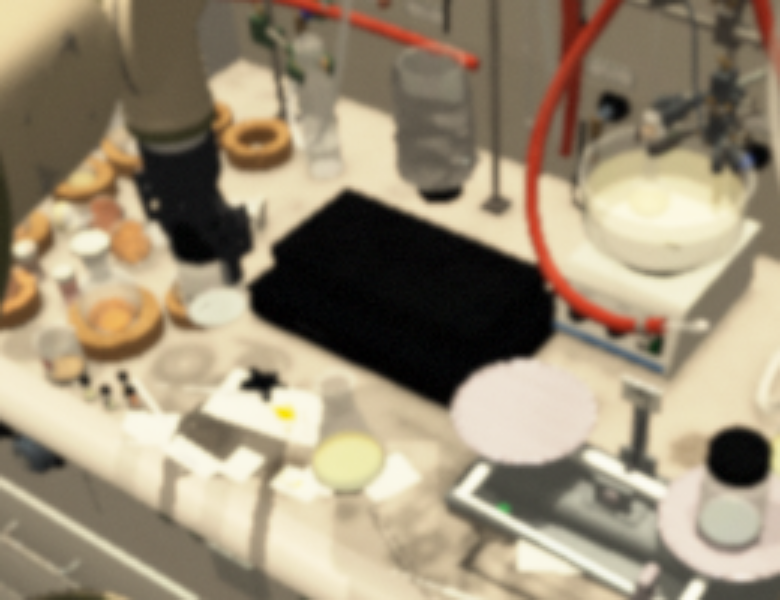

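Request:
{"fn": "arm_command", "kwargs": {"plan": [{"dx":-3,"dy":-10,"dz":0,"wx":0,"wy":0,"wz":0,"jaw":0.5},{"dx":-8,"dy":-30,"dz":0,"wx":0,"wy":0,"wz":0,"jaw":0.5},{"dx":-15,"dy":-60,"dz":0,"wx":0,"wy":0,"wz":0,"jaw":0.5},{"dx":-24,"dy":-97,"dz":0,"wx":0,"wy":0,"wz":0,"jaw":0.5},{"dx":-34,"dy":-137,"dz":0,"wx":0,"wy":0,"wz":0,"jaw":0.5},{"dx":-44,"dy":-178,"dz":0,"wx":0,"wy":0,"wz":0,"jaw":0.5},{"dx":-54,"dy":-219,"dz":0,"wx":0,"wy":0,"wz":0,"jaw":0.5},{"dx":-63,"dy":-258,"dz":0,"wx":0,"wy":0,"wz":0,"jaw":0.5},{"dx":-71,"dy":-292,"dz":0,"wx":0,"wy":0,"wz":0,"jaw":0.5},{"dx":-78,"dy":-320,"dz":0,"wx":0,"wy":0,"wz":0,"jaw":0.5},{"dx":-82,"dy":-335,"dz":0,"wx":0,"wy":0,"wz":0,"jaw":0.5},{"dx":-83,"dy":-338,"dz":0,"wx":0,"wy":0,"wz":0,"jaw":0.5}]}}

```text
time: 6.25
tool_pos: [563.5, 40.8, 374.7]
tcp_rot: [-180.0, -0.1, 179.8]
ft_force: [0.1, 0.9, -3.4]
finger_gap: 66.1
```

```bash
python3 - <<'E'
from fit import *
S={n:snap(n,n+'4.png') for n in('scene','top')}
s=sense();print(s['tool_pos'],s['tcp_rot'],s['finger_gap'],s['ft_force'],s['joint_pos'])
print(proj(S['scene'],[563.5,42.5,155]),proj(S['top'],[563.5,42.5,155]))
a=[cv2.resize(cv2.imread(f'pics/{n}4.png')[y:y+130,x:x+130],(395,395),interpolation=cv2.INTER_CUBIC) for n,(x,y) in {'scene':(260,110),'top':(240,130)}.items()]
cv2.imwrite('pics/c4.png',np.hstack(a))
E
```

```text
[563.3  42.6 375. ] [180.   -0.1 179.9] 66.29606126713766 [-0.2  0.2 -3.4] [ -0.9   3.   93.1   0.   83.9 -90.8]
[315.  188.6] [300.  186.2]
```

View pics/c4.png

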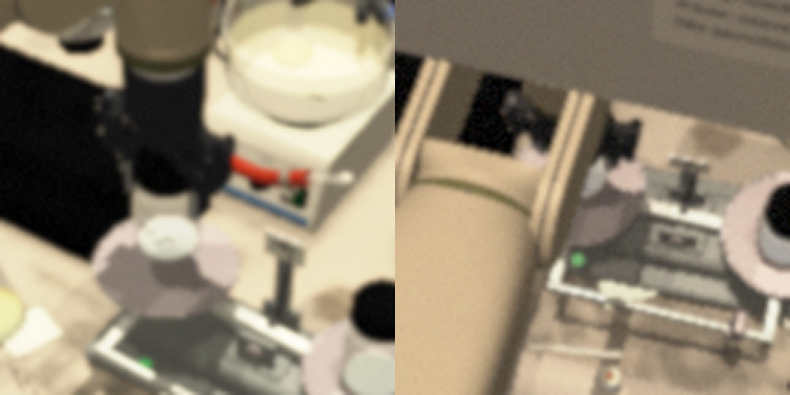

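Request:
{"fn": "arm_command", "kwargs": {"plan": [{"dx":0,"dy":0,"dz":5,"wx":0,"wy":0,"wz":0,"jaw":0.5},{"dx":0,"dy":0,"dz":13,"wx":0,"wy":0,"wz":0,"jaw":0.5},{"dx":0,"dy":0,"dz":21,"wx":0,"wy":0,"wz":0,"jaw":0.5},{"dx":0,"dy":0,"dz":27,"wx":0,"wy":0,"wz":0,"jaw":0.5},{"dx":0,"dy":0,"dz":31,"wx":0,"wy":0,"wz":0,"jaw":0.5},{"dx":0,"dy":0,"dz":33,"wx":0,"wy":0,"wz":0,"jaw":0.5},{"dx":0,"dy":0,"dz":33,"wx":0,"wy":0,"wz":0,"jaw":0.5}]}}

```text
time: 7.05
tool_pos: [563.4, 42.8, 342.4]
tcp_rot: [-180.0, -0.0, 180.0]
ft_force: [-0.3, 0.2, -3.0]
finger_gap: 66.4
```

Request:
{"fn": "arm_command", "kwargs": {"plan": [{"dx":0,"dy":0,"dz":1,"wx":0,"wy":0,"wz":0,"jaw":0.5},{"dx":0,"dy":0,"dz":2,"wx":0,"wy":0,"wz":0,"jaw":0.5},{"dx":0,"dy":0,"dz":2,"wx":0,"wy":0,"wz":0,"jaw":0.5}]}}

```text
time: 7.35
tool_pos: [563.5, 42.7, 340.8]
tcp_rot: [-180.0, 0.0, 179.9]
ft_force: [-1.0, -1.0, -2.5]
finger_gap: 66.1
```

Request:
{"fn": "arm_command", "kwargs": {"plan": [{"dx":0,"dy":0,"dz":1,"wx":0,"wy":0,"wz":0,"jaw":0.5},{"dx":0,"dy":0,"dz":2,"wx":0,"wy":0,"wz":0,"jaw":0.5},{"dx":0,"dy":0,"dz":2,"wx":0,"wy":0,"wz":0,"jaw":0.5}]}}

```text
time: 7.65
tool_pos: [563.4, 42.8, 338.5]
tcp_rot: [180.0, -0.0, 180.0]
ft_force: [-0.1, -0.1, -3.6]
finger_gap: 66.1
```

Request:
{"fn": "arm_command", "kwargs": {"plan": [{"dx":0,"dy":0,"dz":1,"wx":0,"wy":0,"wz":0,"jaw":0.5},{"dx":0,"dy":0,"dz":1,"wx":0,"wy":0,"wz":0,"jaw":0.5},{"dx":0,"dy":0,"dz":1,"wx":0,"wy":0,"wz":0,"jaw":0.5}]}}

```text
time: 7.95
tool_pos: [563.5, 42.8, 338.0]
tcp_rot: [-180.0, 0.0, 180.0]
ft_force: [-1.2, -0.3, -0.9]
finger_gap: 66.1
```

Request:
{"fn": "arm_command", "kwargs": {"plan": [{"dx":0,"dy":0,"dz":1,"wx":0,"wy":0,"wz":0,"jaw":0.5},{"dx":0,"dy":0,"dz":1,"wx":0,"wy":0,"wz":0,"jaw":0.5},{"dx":0,"dy":0,"dz":1,"wx":0,"wy":0,"wz":0,"jaw":0.5}]}}

```text
time: 8.25
tool_pos: [563.6, 42.8, 336.9]
tcp_rot: [-180.0, 0.0, 180.0]
ft_force: [-1.6, -0.6, 0.1]
finger_gap: 66.4
```

Request:
{"fn": "arm_command", "kwargs": {"plan": [{"dx":0,"dy":0,"dz":0,"wx":0,"wy":0,"wz":0,"jaw":0.2},{"dx":0,"dy":0,"dz":0,"wx":0,"wy":0,"wz":0,"jaw":0.12},{"dx":0,"dy":0,"dz":0,"wx":0,"wy":0,"wz":0,"jaw":0.05},{"dx":0,"dy":0,"dz":0,"wx":0,"wy":0,"wz":0,"jaw":0},{"dx":0,"dy":0,"dz":0,"wx":0,"wy":0,"wz":0,"jaw":0},{"dx":0,"dy":0,"dz":0,"wx":0,"wy":0,"wz":0,"jaw":0}]}}

```text
time: 8.85
tool_pos: [563.5, 42.8, 336.7]
tcp_rot: [180.0, 0.0, 180.0]
ft_force: [0.1, 0.2, -1.0]
finger_gap: 85.1
```

```bash
python3 - <<'E'
from fit import *
S={n:snap(n,n+'5.png') for n in('scene','top')}
s=sense();print(s['tool_pos'],s['tcp_rot'],s['finger_gap'],s['ft_force'],s['joint_pos'])
a=[cv2.resize(cv2.imread(f'pics/{n}5.png')[y:y+130,x:x+130],(395,395),interpolation=cv2.INTER_CUBIC) for n,(x,y) in {'scene':(260,130),'top':(240,130)}.items()]
cv2.imwrite('pics/c5.png',np.hstack(a))
E
```

```text
[563.5  42.8 336.7] [-180.   -0.  180.] 85.58089164574425 [-0.1 -0.5 -0.3] [ -0.9   4.5  95.6  -0.   79.9 -90.8]
```

View pics/c5.png

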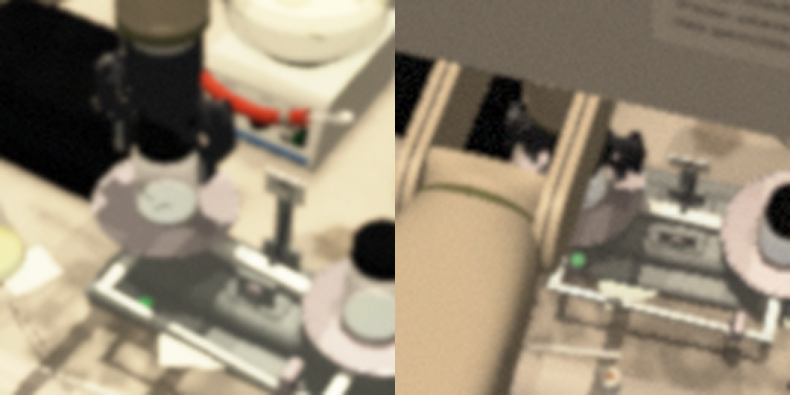

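Request:
{"fn": "arm_command", "kwargs": {"plan": [{"dx":0,"dy":0,"dz":-8,"wx":0,"wy":0,"wz":0,"jaw":0},{"dx":0,"dy":0,"dz":-25,"wx":0,"wy":0,"wz":0,"jaw":0},{"dx":0,"dy":0,"dz":-45,"wx":0,"wy":0,"wz":0,"jaw":0},{"dx":0,"dy":0,"dz":-70,"wx":0,"wy":0,"wz":0,"jaw":0},{"dx":0,"dy":0,"dz":-95,"wx":0,"wy":0,"wz":0,"jaw":0.5},{"dx":0,"dy":0,"dz":-115,"wx":0,"wy":0,"wz":0,"jaw":1},{"dx":0,"dy":0,"dz":-125,"wx":0,"wy":0,"wz":0,"jaw":1}]}}

```text
time: 9.65
tool_pos: [563.7, 42.8, 464.9]
tcp_rot: [-180.0, 0.2, 180.0]
ft_force: [0.7, 0.8, 0.1]
finger_gap: 44.0
```

```bash
python3 - <<'E'
from fit import *
S={n:snap(n,n+'6.png') for n in('scene','top')}
P={n:pinpoint(n,'rider_tab') for n in S}; print(P)
for n in S:
    for p in P[n][:1]: print(atz(S[n],p['pixel'],99))
# predicted from balance model
piv=np.array([565.2,-77.6]);yaw=np.radians(1)
b=lambda x,y:piv+np.array([[np.cos(yaw),-np.sin(yaw)],[np.sin(yaw),np.cos(yaw)]])@[x,y]
for q,z in [((-118,-88),99),((-118,-128),72),((-118,128),98)]:
    print(q,[proj(S[n],[*b(*q),z]) for n in S])
a=[]
for n,(x,y) in {'scene':(280,200),'top':(270,170)}.items():
    a.append(cv2.resize(cv2.imread(f'pics/{n}6.png')[y:y+90,x:x+120],None,fx=6,fy=6,interpolation=cv2.INTER_CUBIC)); cv2.imwrite(f'pics/z6{n}.png',a[-1])
E
```

```text
{'scene': [{'pixel': [357.4, 253.9], 'score': 0.46}], 'top': [{'pixel': [350.3, 235.1], 'score': 0.39}]}
[ 458.7 -168.7   99. ]
[ 456.9 -157.    99. ]
(-118, -88) [array([355.3, 256.2]), array([352.9, 238.2])]
(-118, -128) [array([367.4, 268.2]), array([363.9, 242.9])]
(-118, 128) [array([291.3, 225.1]), array([289.8, 223.9])]
```

View pics/z6scene.png

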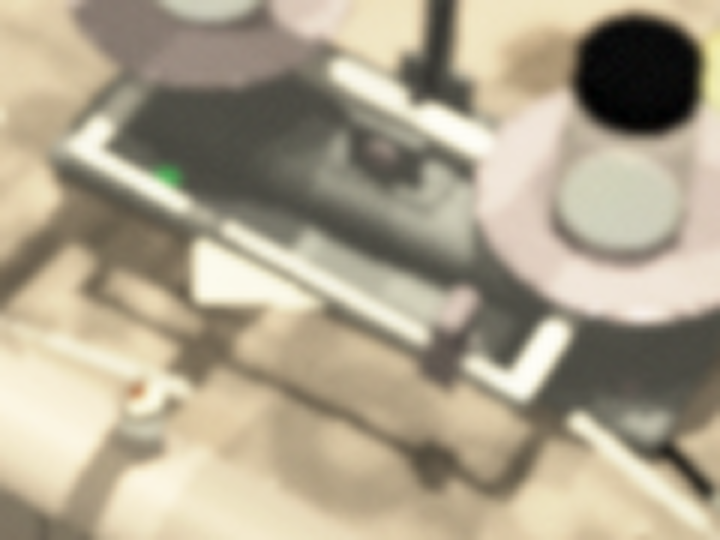

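View pics/z6top.png

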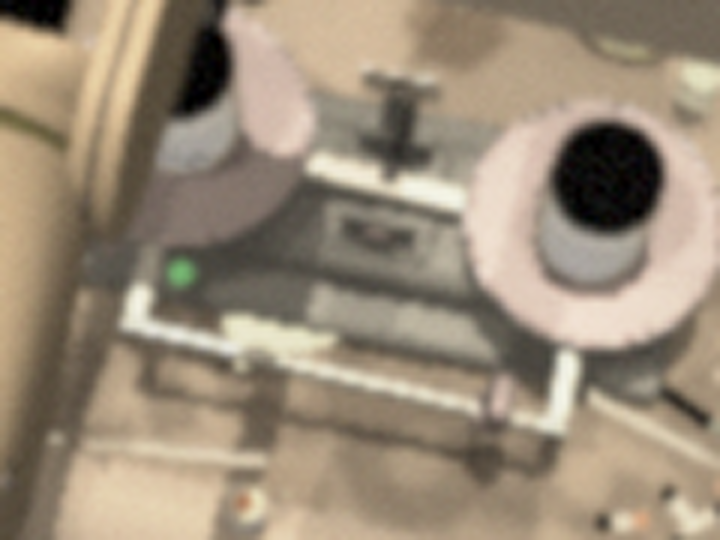

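View pics/scene6.png

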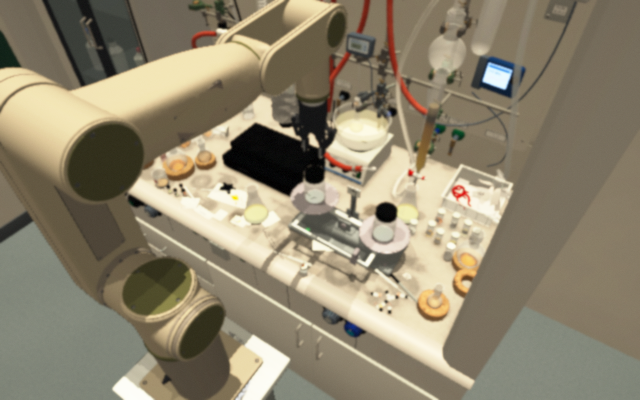

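```bash
python3 - <<'E'
from fit import *
S={n:snapshot(n) for n in('scene',)}; S['top']=snapshot('top')
obs=[('pL','scene',(314.7,197)),('pL','top',(300.7,190.3)),('pR','scene',(384.7,234)),('pR','top',(369,208)),
('rR','scene',(366.7,265)),('rR','top',(363.3,240.8)),('rL','scene',(294.2,223.3)),('rL','top',(291.7,223.3)),('tab','scene',(355.3,254.2)),('tab','top',(353,236.3))]
def pts(v):
    px,py,yaw,zr,r=v; c,s=np.cos(yaw),np.sin(yaw)
    b=lambda x,y,z:[px+c*x-s*y,py+s*x+c*y,z]
    return dict(pL=b(0,120,119),pR=b(0,-120,95),rL=b(-118,126,zr+12.6),rR=b(-118,-126,zr-12.6),tab=b(-118,r,zr+23+.1*r))
f=lambda v:np.concatenate([proj(S[n],pts(v)[k])-p for k,n,p in obs])
r=least_squares(f,[565,-77,.02,85,-88],x_scale=[1,1,.01,1,1]);print(r.x,np.degrees(r.x[2]));print(r.fun.reshape(-1,2));print(pts(r.x))
E
```

```text
[566.9 -78.1   0.   93.5 -86.4] 1.1121941042998378
[[ 0.8 -0.1]
 [ 0.  -0.4]
 [ 0.3 -0.4]
 [ 0.3 -0.6]
 [ 0.8  0.6]
 [ 0.6  0.8]
 [-2.   0.1]
 [-1.1 -0.3]
 [ 0.2 -0.6]
 [-0.1  0.6]]
{'pL': [np.float64(564.5738654215445), np.float64(41.84806456446661), 119], 'pR': [np.float64(569.2323206242284), np.float64(-198.10672033286482), 95], 'rL': [np.float64(446.47963480028943), np.float64(45.556527045580324), np.float64(106.09842834729331)], 'rR': [np.float64(451.3710127631075), np.float64(-206.39599709661763), np.float64(80.89842834729332)], 'tab': [np.float64(450.60289019403825), np.float64(-166.83037334014136), np.float64(107.85573626495673)]}
```

Request:
{"fn": "arm_command", "kwargs": {"plan": [{"dx":8,"dy":-12,"dz":0,"wx":0,"wy":0,"wz":0,"jaw":1},{"dx":25,"dy":-38,"dz":0,"wx":0,"wy":0,"wz":0,"jaw":1},{"dx":45,"dy":-72,"dz":0,"wx":0,"wy":0,"wz":0,"jaw":1},{"dx":65,"dy":-110,"dz":0,"wx":0,"wy":0,"wz":0,"jaw":1},{"dx":82,"dy":-148,"dz":5,"wx":0,"wy":0,"wz":0,"jaw":1},{"dx":96,"dy":-184,"dz":15,"wx":0,"wy":0,"wz":0,"jaw":1},{"dx":107,"dy":-215,"dz":30,"wx":0,"wy":0,"wz":0,"jaw":1},{"dx":114,"dy":-235,"dz":55,"wx":0,"wy":0,"wz":0,"jaw":1},{"dx":115.5,"dy":-243,"dz":80,"wx":0,"wy":0,"wz":0,"jaw":1},{"dx":115.5,"dy":-243,"dz":100,"wx":0,"wy":0,"wz":0,"jaw":1},{"dx":115.5,"dy":-243,"dz":110,"wx":0,"wy":0,"wz":0,"jaw":1},{"dx":115.5,"dy":-243,"dz":110,"wx":0,"wy":0,"wz":0,"jaw":1}]}}

```text
time: 11.15
tool_pos: [446.8, -200.0, 349.7]
tcp_rot: [179.9, -0.2, 179.9]
ft_force: [-0.0, -0.4, 0.2]
finger_gap: -0.0
```

```bash
cat > look.py <<'E'
from fit import *
import sys
k=sys.argv[1]
S={n:snap(n,n+k+'.png') for n in('scene','top')}
s=sense();print(s['tool_pos'],s['finger_gap'],s['ft_force'],s['time'],s['joint_pos'])
a=[]
for n,(x,y) in {'scene':(290,170),'top':(285,160)}.items():
    I=S[n]['pixels'].astype(int)
    for nm,q in (('w',(562.7,-193.3,0)),('b',(563.5,42.7,0))):
      try:
        m,ce,st=region(I,I.max(2)<60,proj(S[n],[q[0],q[1],202]))
        print(n,nm,'lid',np.round(ce,2),st[4], 'stop+ / level / stop-',[np.round(silh(S[n],q[0],q[1],z+84,z+106,30)[0],2) for z in ((95,107,119) if nm=='w' else (119,107,95))])
      except Exception as e: print(n,nm,e)
    a.append(cv2.resize(cv2.imread(f'pics/{n}{k}.png')[y:y+110,x:x+110],None,fx=3.6,fy=3.6,interpolation=cv2.INTER_CUBIC))
cv2.imwrite(f'pics/c{k}.png',np.hstack(a))
E
python3 look.py 7
```

```text
[ 447.8 -200.1  352.3] 0.4393463041589674 [ 0.5 -0.6  0.7] 11.25 [ -30.1   -8.   106.2   -0.    81.8 -120. ]
scene w lid [371.5 218.4] 1353 stop+ / level / stop- [array([386. , 212.2]), array([386.5, 209.2]), array([387. , 206.2])]
scene b lid [280.7 185.9] 230 stop+ / level / stop- [array([314.6, 174.1]), array([314.7, 177.1]), array([314.7, 180.1])]
top w lid [356.2 227.1] 121 stop+ / level / stop- [array([370.6, 199.2]), array([371. , 197.9]), array([371.4, 196.6])]
top b lid [299.3 180. ] 233 stop+ / level / stop- [array([299.2, 179.4]), array([299.4, 180.8]), array([299.5, 182.2])]
```

View pics/c7.png

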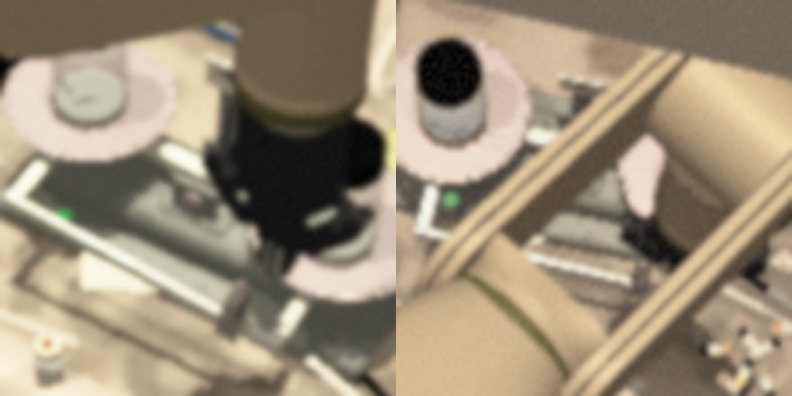

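Request:
{"fn": "arm_command", "kwargs": {"plan": [{"dx":0,"dy":0,"dz":10,"wx":0,"wy":0,"wz":0,"jaw":1},{"dx":0,"dy":0,"dz":28,"wx":0,"wy":0,"wz":0,"jaw":1},{"dx":0,"dy":0,"dz":46,"wx":0,"wy":0,"wz":0,"jaw":1},{"dx":0,"dy":0,"dz":60,"wx":0,"wy":0,"wz":0,"jaw":1},{"dx":0,"dy":0,"dz":68,"wx":0,"wy":0,"wz":0,"jaw":1},{"dx":0,"dy":0,"dz":71,"wx":0,"wy":0,"wz":0,"jaw":1},{"dx":0,"dy":0,"dz":71,"wx":0,"wy":0,"wz":0,"jaw":1}]}}

```text
time: 11.95
tool_pos: [447.9, -200.1, 280.7]
tcp_rot: [180.0, -0.0, 180.0]
ft_force: [-0.0, -0.0, -0.1]
finger_gap: -0.0
```

```bash
python3 look.py 8
```

```text
[ 448.1 -200.3  281.5] 0.004969307020071464 [0.1 0.2 0.4] 12.05 [ -30.1   -4.1  110.3   -0.    73.8 -120. ]
scene w lid [369.8 236. ] 1125 stop+ / level / stop- [array([386. , 212.2]), array([386.5, 209.2]), array([387. , 206.2])]
scene b lid [394.6 174.7] 490 stop+ / level / stop- [array([314.6, 174.1]), array([314.7, 177.1]), array([314.7, 180.1])]
top w lid [354.1 232.9] 102 stop+ / level / stop- [array([370.6, 199.2]), array([371. , 197.9]), array([371.4, 196.6])]
top b lid [299.3 180. ] 234 stop+ / level / stop- [array([299.2, 179.4]), array([299.4, 180.8]), array([299.5, 182.2])]
```

View pics/c8.png

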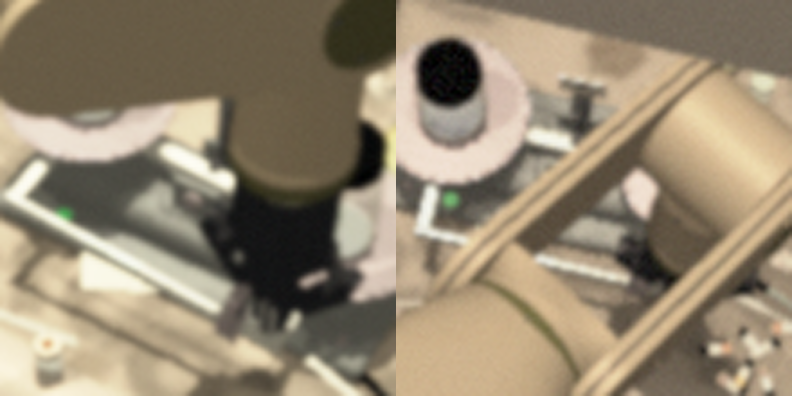

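Request:
{"fn": "arm_command", "kwargs": {"plan": [{"dx":0,"dy":4,"dz":0,"wx":0,"wy":0,"wz":0,"jaw":1},{"dx":0,"dy":8,"dz":0,"wx":0,"wy":0,"wz":0,"jaw":1},{"dx":0,"dy":12,"dz":0,"wx":0,"wy":0,"wz":0,"jaw":1},{"dx":0,"dy":16,"dz":0,"wx":0,"wy":0,"wz":0,"jaw":1},{"dx":0,"dy":20,"dz":0,"wx":0,"wy":0,"wz":0,"jaw":1},{"dx":0,"dy":24,"dz":0,"wx":0,"wy":0,"wz":0,"jaw":1},{"dx":0,"dy":28,"dz":0,"wx":0,"wy":0,"wz":0,"jaw":1},{"dx":0,"dy":32,"dz":0,"wx":0,"wy":0,"wz":0,"jaw":1},{"dx":0,"dy":36,"dz":0,"wx":0,"wy":0,"wz":0,"jaw":1},{"dx":0,"dy":40,"dz":0,"wx":0,"wy":0,"wz":0,"jaw":1},{"dx":0,"dy":40,"dz":0,"wx":0,"wy":0,"wz":0,"jaw":1}]}}

```text
time: 13.15
tool_pos: [447.8, -159.6, 280.6]
tcp_rot: [180.0, -0.0, 180.0]
ft_force: [-0.3, -0.1, 0.1]
finger_gap: 0.2
```

```bash
python3 look.py 9
```

```text
[ 447.8 -159.9  280.6] -0.1800939415819677 [-0.3 -0.6 -0.4] 13.25 [ -25.8   -6.5  112.6    0.    73.9 -115.8]
scene w lid [385.8 212.2] 305 stop+ / level / stop- [array([386. , 212.2]), array([386.5, 209.2]), array([387. , 206.2])]
scene b lid [378.6 166.8] 461 stop+ / level / stop- [array([314.6, 174.1]), array([314.7, 177.1]), array([314.7, 180.1])]
top w lid [341.1 230.3] 81 stop+ / level / stop- [array([370.6, 199.2]), array([371. , 197.9]), array([371.4, 196.6])]
top b lid [299.2 179.9] 233 stop+ / level / stop- [array([299.2, 179.4]), array([299.4, 180.8]), array([299.5, 182.2])]
```

View pics/c9.png

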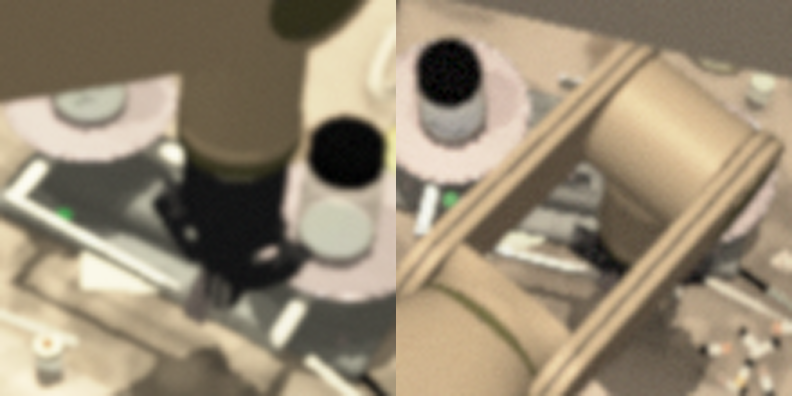

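Request:
{"fn": "arm_command", "kwargs": {"plan": [{"dx":0,"dy":4,"dz":0,"wx":0,"wy":0,"wz":0,"jaw":1},{"dx":0,"dy":8,"dz":0,"wx":0,"wy":0,"wz":0,"jaw":1},{"dx":0,"dy":12,"dz":0,"wx":0,"wy":0,"wz":0,"jaw":1},{"dx":0,"dy":16,"dz":0,"wx":0,"wy":0,"wz":0,"jaw":1},{"dx":0,"dy":20,"dz":0,"wx":0,"wy":0,"wz":0,"jaw":1},{"dx":0,"dy":20,"dz":0,"wx":0,"wy":0,"wz":0,"jaw":1},{"dx":0,"dy":20,"dz":0,"wx":0,"wy":0,"wz":0,"jaw":1},{"dx":0,"dy":20,"dz":0,"wx":0,"wy":0,"wz":0,"jaw":1}]}}

```text
time: 14.05
tool_pos: [447.8, -140.1, 280.6]
tcp_rot: [180.0, -0.0, 180.0]
ft_force: [-0.1, -0.7, 0.1]
finger_gap: 0.1
```

```bash
python3 look.py 10 | grep -v 'scene b'
```

```text
[ 447.8 -140.2  280.6] -0.18521010473883887 [-0.9 -0.1 -0.3] 14.15 [ -23.6   -7.5  113.6    0.    74.  -113.6]
scene w lid [385.8 212.2] 306 stop+ / level / stop- [array([386. , 212.2]), array([386.5, 209.2]), array([387. , 206.2])]
top w lid [334.7 228.8] 77 stop+ / level / stop- [array([370.6, 199.2]), array([371. , 197.9]), array([371.4, 196.6])]
top b lid [299.3 180. ] 233 stop+ / level / stop- [array([299.2, 179.4]), array([299.4, 180.8]), array([299.5, 182.2])]
```

Request:
{"fn": "arm_command", "kwargs": {"plan": [{"dx":0,"dy":4,"dz":0,"wx":0,"wy":0,"wz":0,"jaw":1},{"dx":0,"dy":8,"dz":0,"wx":0,"wy":0,"wz":0,"jaw":1},{"dx":0,"dy":12,"dz":0,"wx":0,"wy":0,"wz":0,"jaw":1},{"dx":0,"dy":16,"dz":0,"wx":0,"wy":0,"wz":0,"jaw":1},{"dx":0,"dy":20,"dz":0,"wx":0,"wy":0,"wz":0,"jaw":1},{"dx":0,"dy":20,"dz":0,"wx":0,"wy":0,"wz":0,"jaw":1},{"dx":0,"dy":20,"dz":0,"wx":0,"wy":0,"wz":0,"jaw":1},{"dx":0,"dy":20,"dz":0,"wx":0,"wy":0,"wz":0,"jaw":1}]}}

```text
time: 14.95
tool_pos: [447.8, -120.1, 280.6]
tcp_rot: [180.0, -0.0, 180.0]
ft_force: [-0.1, -0.3, -0.2]
finger_gap: -0.2
```

```bash
python3 look.py 11 | grep -v 'scene b'
```

```text
[ 447.8 -120.2  280.6] 0.1322958213388732 [-0.3 -0.6 -0.6] 15.05 [ -21.4   -8.5  114.4    0.    74.1 -111.3]
scene w lid [386.  211.8] 306 stop+ / level / stop- [array([386. , 212.2]), array([386.5, 209.2]), array([387. , 206.2])]
top w lid [375.4 202.4] 61 stop+ / level / stop- [array([370.6, 199.2]), array([371. , 197.9]), array([371.4, 196.6])]
top b lid [299.2 180. ] 232 stop+ / level / stop- [array([299.2, 179.4]), array([299.4, 180.8]), array([299.5, 182.2])]
```

View pics/c11.png

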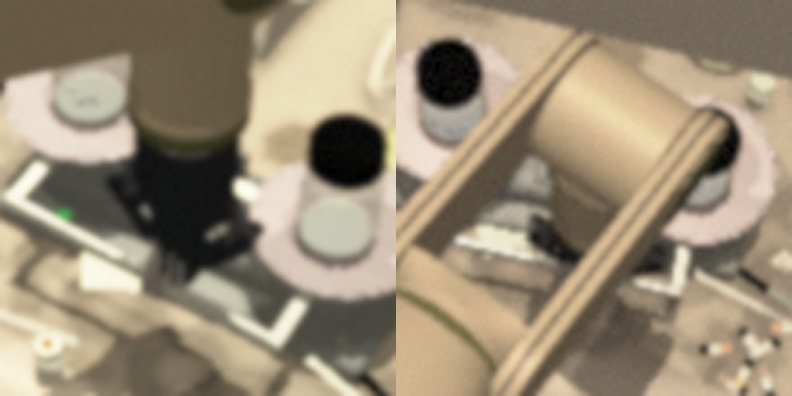

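Request:
{"fn": "arm_command", "kwargs": {"plan": [{"dx":0,"dy":-4,"dz":0,"wx":0,"wy":0,"wz":0,"jaw":1},{"dx":0,"dy":-4,"dz":0,"wx":0,"wy":0,"wz":0,"jaw":1},{"dx":0,"dy":-4,"dz":0,"wx":0,"wy":0,"wz":0,"jaw":1},{"dx":0,"dy":-4,"dz":0,"wx":0,"wy":0,"wz":0,"jaw":1},{"dx":0,"dy":-4,"dz":0,"wx":0,"wy":0,"wz":0,"jaw":1},{"dx":0,"dy":-4,"dz":0,"wx":0,"wy":0,"wz":0,"jaw":1},{"dx":0,"dy":-4,"dz":0,"wx":0,"wy":0,"wz":0,"jaw":1},{"dx":0,"dy":-4,"dz":0,"wx":0,"wy":0,"wz":0,"jaw":1}]}}

```text
time: 15.85
tool_pos: [447.9, -124.1, 280.7]
tcp_rot: [180.0, 0.0, 180.0]
ft_force: [0.8, -0.3, 0.3]
finger_gap: 0.4
```

```bash
python3 look.py 12 | grep -v 'scene b'
```

```text
[ 447.9 -124.1  280.7] 0.16679702046767048 [ 0.1 -0.  -0.2] 15.95 [ -21.8   -8.3  114.2   -0.    74.1 -111.8]
scene w lid [385.9 212.1] 311 stop+ / level / stop- [array([386. , 212.2]), array([386.5, 209.2]), array([387. , 206.2])]
top w lid [329.7 227.6] 73 stop+ / level / stop- [array([370.6, 199.2]), array([371. , 197.9]), array([371.4, 196.6])]
top b lid [299.2 180. ] 232 stop+ / level / stop- [array([299.2, 179.4]), array([299.4, 180.8]), array([299.5, 182.2])]
```

Request:
{"fn": "arm_command", "kwargs": {"plan": [{"dx":0,"dy":4,"dz":0,"wx":0,"wy":0,"wz":0,"jaw":1},{"dx":0,"dy":8,"dz":0,"wx":0,"wy":0,"wz":0,"jaw":1},{"dx":0,"dy":12,"dz":0,"wx":0,"wy":0,"wz":0,"jaw":1},{"dx":0,"dy":16,"dz":0,"wx":0,"wy":0,"wz":0,"jaw":1},{"dx":0,"dy":20,"dz":0,"wx":0,"wy":0,"wz":0,"jaw":1},{"dx":0,"dy":24,"dz":0,"wx":0,"wy":0,"wz":0,"jaw":1},{"dx":0,"dy":24,"dz":0,"wx":0,"wy":0,"wz":0,"jaw":1},{"dx":0,"dy":19,"dz":0,"wx":0,"wy":0,"wz":0,"jaw":1},{"dx":0,"dy":19,"dz":0,"wx":0,"wy":0,"wz":0,"jaw":1},{"dx":0,"dy":19,"dz":0,"wx":0,"wy":0,"wz":0,"jaw":1},{"dx":0,"dy":19,"dz":0,"wx":0,"wy":0,"wz":0,"jaw":1},{"dx":0,"dy":19,"dz":0,"wx":0,"wy":0,"wz":0,"jaw":1}]}}

```text
time: 17.15
tool_pos: [447.8, -105.2, 280.7]
tcp_rot: [180.0, -0.0, 179.9]
ft_force: [0.2, 0.5, 1.3]
finger_gap: 0.1
```

Request:
{"fn": "arm_command", "kwargs": {"plan": [{"dx":0,"dy":0,"dz":0,"wx":0,"wy":0,"wz":0,"jaw":1},{"dx":0,"dy":0,"dz":0,"wx":0,"wy":0,"wz":0,"jaw":1},{"dx":0,"dy":0,"dz":0,"wx":0,"wy":0,"wz":0,"jaw":1},{"dx":0,"dy":0,"dz":0,"wx":0,"wy":0,"wz":0,"jaw":1},{"dx":0,"dy":0,"dz":0,"wx":0,"wy":0,"wz":0,"jaw":1},{"dx":0,"dy":0,"dz":0,"wx":0,"wy":0,"wz":0,"jaw":1},{"dx":0,"dy":0,"dz":0,"wx":0,"wy":0,"wz":0,"jaw":1},{"dx":0,"dy":0,"dz":0,"wx":0,"wy":0,"wz":0,"jaw":1}]}}

```text
time: 17.95
tool_pos: [447.9, -105.1, 280.7]
tcp_rot: [-180.0, 0.0, 180.0]
ft_force: [-0.5, 0.5, 0.2]
finger_gap: 0.1
```

```bash
python3 look.py 13 | grep -v 'scene b'
```

```text
[ 447.9 -105.2  280.7] 0.24227445901507683 [ 0.6 -0.3  0.3] 18.05 [ -19.6   -9.1  114.9   -0.    74.1 -109.6]
scene w lid [386.2 210.5] 305 stop+ / level / stop- [array([386. , 212.2]), array([386.5, 209.2]), array([387. , 206.2])]
top w lid [372.9 199.7] 168 stop+ / level / stop- [array([370.6, 199.2]), array([371. , 197.9]), array([371.4, 196.6])]
top b lid [299.4 180.7] 233 stop+ / level / stop- [array([299.2, 179.4]), array([299.4, 180.8]), array([299.5, 182.2])]
```

View pics/c13.png

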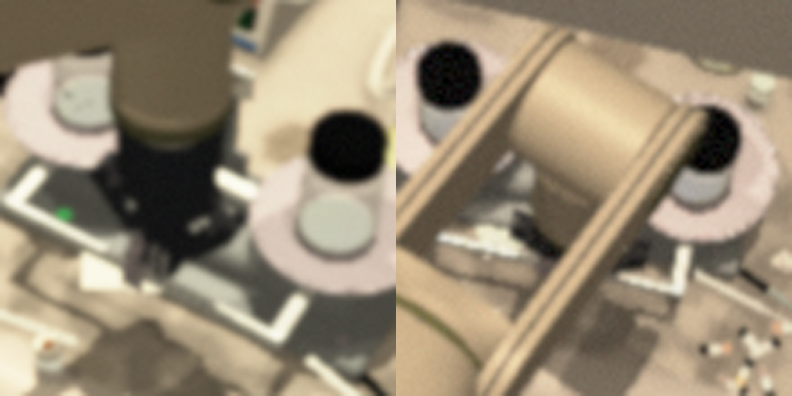

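Request:
{"fn": "arm_command", "kwargs": {"plan": [{"dx":0,"dy":5,"dz":0,"wx":0,"wy":0,"wz":0,"jaw":1},{"dx":0,"dy":9,"dz":0,"wx":0,"wy":0,"wz":0,"jaw":1},{"dx":0,"dy":13,"dz":0,"wx":0,"wy":0,"wz":0,"jaw":1},{"dx":0,"dy":17,"dz":0,"wx":0,"wy":0,"wz":0,"jaw":1},{"dx":0,"dy":20,"dz":0,"wx":0,"wy":0,"wz":0,"jaw":1},{"dx":0,"dy":23,"dz":0,"wx":0,"wy":0,"wz":0,"jaw":1},{"dx":0,"dy":23,"dz":0,"wx":0,"wy":0,"wz":0,"jaw":1},{"dx":0,"dy":18,"dz":0,"wx":0,"wy":0,"wz":0,"jaw":1},{"dx":0,"dy":15,"dz":0,"wx":0,"wy":0,"wz":0,"jaw":1},{"dx":0,"dy":15,"dz":0,"wx":0,"wy":0,"wz":0,"jaw":1},{"dx":0,"dy":15,"dz":0,"wx":0,"wy":0,"wz":0,"jaw":1},{"dx":0,"dy":15,"dz":0,"wx":0,"wy":0,"wz":0,"jaw":1}]}}

```text
time: 19.25
tool_pos: [447.9, -90.2, 280.7]
tcp_rot: [180.0, -0.0, 179.9]
ft_force: [-0.3, -0.2, -0.3]
finger_gap: 0.1
```

Request:
{"fn": "arm_command", "kwargs": {"plan": [{"dx":0,"dy":0,"dz":0,"wx":0,"wy":0,"wz":0,"jaw":1},{"dx":0,"dy":0,"dz":0,"wx":0,"wy":0,"wz":0,"jaw":1},{"dx":0,"dy":0,"dz":0,"wx":0,"wy":0,"wz":0,"jaw":1},{"dx":0,"dy":0,"dz":0,"wx":0,"wy":0,"wz":0,"jaw":1},{"dx":0,"dy":0,"dz":0,"wx":0,"wy":0,"wz":0,"jaw":1},{"dx":0,"dy":0,"dz":0,"wx":0,"wy":0,"wz":0,"jaw":1},{"dx":0,"dy":0,"dz":0,"wx":0,"wy":0,"wz":0,"jaw":1},{"dx":0,"dy":0,"dz":0,"wx":0,"wy":0,"wz":0,"jaw":1},{"dx":0,"dy":0,"dz":0,"wx":0,"wy":0,"wz":0,"jaw":1},{"dx":0,"dy":0,"dz":0,"wx":0,"wy":0,"wz":0,"jaw":1}]}}

```text
time: 20.25
tool_pos: [447.9, -90.1, 280.7]
tcp_rot: [180.0, 0.0, 180.0]
ft_force: [0.5, 0.5, -0.5]
finger_gap: 0.1
```

```bash
python3 look.py 14
```

```text
[447.9 -90.1 280.7] -0.3026817895150702 [-0.4  0.6  0.2] 20.35 [ -17.8   -9.6  115.4   -0.    74.2 -107.8]
scene w lid [386.5 209. ] 312 stop+ / level / stop- [array([386. , 212.2]), array([386.5, 209.2]), array([387. , 206.2])]
scene b lid [288.5 190.4] 71 stop+ / level / stop- [array([314.6, 174.1]), array([314.7, 177.1]), array([314.7, 180.1])]
top w lid [371.1 197.9] 240 stop+ / level / stop- [array([370.6, 199.2]), array([371. , 197.9]), array([371.4, 196.6])]
top b lid [297.9 180.3] 171 stop+ / level / stop- [array([299.2, 179.4]), array([299.4, 180.8]), array([299.5, 182.2])]
```

View pics/c14.png

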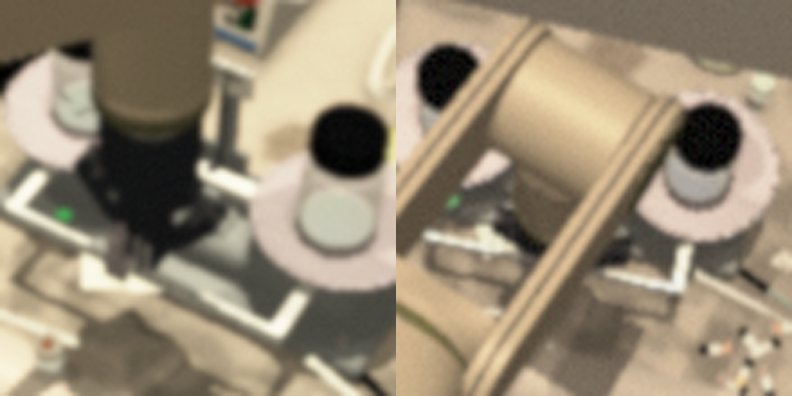

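Request:
{"fn": "arm_command", "kwargs": {"plan": [{"dx":0,"dy":0,"dz":-8,"wx":0,"wy":0,"wz":0,"jaw":1},{"dx":0,"dy":0,"dz":-25,"wx":0,"wy":0,"wz":0,"jaw":1},{"dx":0,"dy":0,"dz":-50,"wx":0,"wy":0,"wz":0,"jaw":1},{"dx":0,"dy":0,"dz":-80,"wx":0,"wy":0,"wz":0,"jaw":1},{"dx":0,"dy":0,"dz":-110,"wx":0,"wy":0,"wz":0,"jaw":1},{"dx":0,"dy":0,"dz":-140,"wx":0,"wy":0,"wz":0,"jaw":1},{"dx":0,"dy":0,"dz":-165,"wx":0,"wy":0,"wz":0,"jaw":1},{"dx":0,"dy":5,"dz":-180,"wx":0,"wy":0,"wz":0,"jaw":1},{"dx":0,"dy":30,"dz":-190,"wx":0,"wy":0,"wz":0,"jaw":1},{"dx":0,"dy":65,"dz":-190,"wx":0,"wy":0,"wz":0,"jaw":1},{"dx":0,"dy":105,"dz":-190,"wx":0,"wy":0,"wz":0,"jaw":1},{"dx":0,"dy":145,"dz":-190,"wx":0,"wy":0,"wz":0,"jaw":1}]}}

```text
time: 21.55
tool_pos: [447.6, 56.3, 470.6]
tcp_rot: [180.0, -0.0, 179.9]
ft_force: [0.8, -0.8, -0.4]
finger_gap: -0.4
```

Request:
{"fn": "arm_command", "kwargs": {"plan": [{"dx":0,"dy":35,"dz":0,"wx":0,"wy":0,"wz":0,"jaw":1},{"dx":0,"dy":75,"dz":0,"wx":0,"wy":0,"wz":0,"jaw":1},{"dx":0,"dy":115,"dz":0,"wx":0,"wy":0,"wz":0,"jaw":1},{"dx":0,"dy":155,"dz":0,"wx":0,"wy":0,"wz":0,"jaw":1},{"dx":0,"dy":195,"dz":0,"wx":0,"wy":0,"wz":0,"jaw":1},{"dx":0,"dy":235,"dz":0,"wx":0,"wy":0,"wz":0,"jaw":1},{"dx":0,"dy":270,"dz":0,"wx":0,"wy":0,"wz":0,"jaw":1},{"dx":0,"dy":290,"dz":0,"wx":0,"wy":0,"wz":0,"jaw":1},{"dx":0,"dy":300,"dz":0,"wx":0,"wy":0,"wz":0,"jaw":1},{"dx":0,"dy":300,"dz":0,"wx":0,"wy":0,"wz":0,"jaw":1}]}}

```text
time: 22.55
tool_pos: [447.8, 355.8, 470.1]
tcp_rot: [-180.0, -0.1, -180.0]
ft_force: [0.3, 0.1, 0.4]
finger_gap: 0.3
```

```bash
python3 look.py 15; python3 - <<'E'
import cv2,numpy as np
i=cv2.imread('pics/scene15.png')[130:290,190:450]; cv2.imwrite('pics/d15.png',cv2.resize(i,None,fx=3,fy=3,interpolation=cv2.INTER_CUBIC))
E
```

```text
[448.3 354.3 470.5] 0.03195366578021964 [ 0.1 -0.  -0.5] 22.65 [ 33.2   2.   84.2  -0.   93.8 -56.8]
scene w lid [386.4 209.1] 312 stop+ / level / stop- [array([386. , 212.2]), array([386.5, 209.2]), array([387. , 206.2])]
scene b lid [275.3 159.3] 4459 stop+ / level / stop- [array([314.6, 174.1]), array([314.7, 177.1]), array([314.7, 180.1])]
top w lid [371.3 197.8] 236 stop+ / level / stop- [array([370.6, 199.2]), array([371. , 197.9]), array([371.4, 196.6])]
top b lid [299.4 181.4] 231 stop+ / level / stop- [array([299.2, 179.4]), array([299.4, 180.8]), array([299.5, 182.2])]
```

View pics/c15.png

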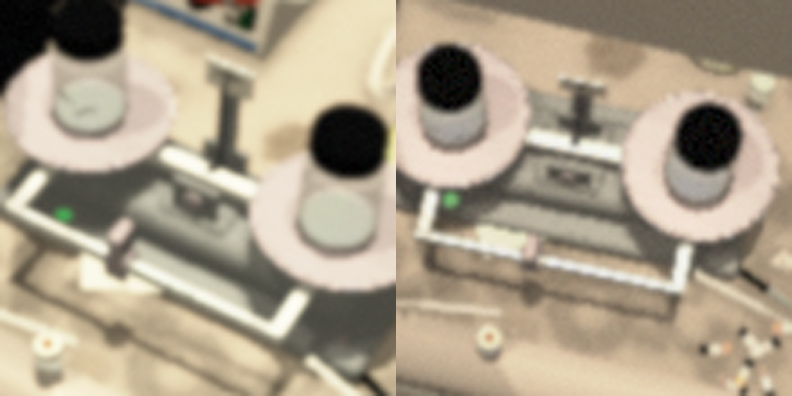

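View pics/d15.png

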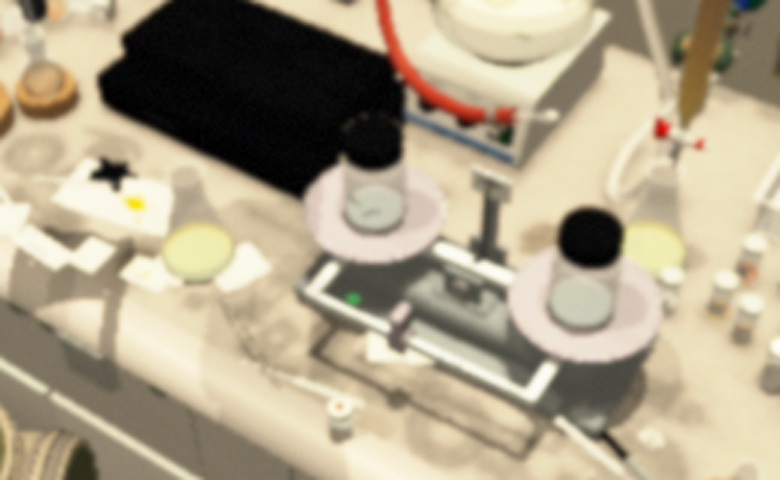

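```bash
python3 -c "
from bench import *
print(hand_in())"
```

```text
the job is handed in; nothing more can be done
None
```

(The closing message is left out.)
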